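# Swap two bench modules and close the power supply

## Task

The open power supply and the relay module stand on each other's mounting plates: swap them, parking whichever you lift first in the middle of the empty rubber mat, so that each ends upright in the middle of the other's plate with its long side squarely along the plate's long side. Then fit the loose vented cover over the open power supply, its cut corners over the supply's cut corners, fully down. Set the modules down gently, never dropping them, and leave the terminal block, the screwdriver and the multimeter where they lie.

Things in the scene. Friction and masses are not known exactly. Their poses are not given: they have to be found in the camera images.
- power_supply: Open-topped aluminium case, 90 (x) x 50 (y) x 48 mm (z), about 0.4 kg, coil and capacitors inside below the rim (3 mm walls). Its two vertical corners at -x are cut off at 45 degrees (12 mm along each side), those at +x are square. Starts on the plain plate. Grip across the 50 mm, by the flat long sides. Origin: centre of its underside; z up.
- relay_module: Closed white rectangular module, 80 (x) x 46 (y) x 38 mm (z), about 0.25 kg; the full-width body is the lower 26 mm, above it two rows of screw terminals and four black relays. Starts on the eared plate. Grip across the 46 mm. Origin: centre of its underside; z up.
- cover: Loose grey vented cover, top up on the bench, 101 (x) x 61 (y) x 20 mm, 90 g: 3 mm top, 17 mm deep skirt of 2.5 mm walls, open below. Its two -x corners are cut at 45 degrees like the supply's; it fits one way round, 3 mm play each side. Fully on: x axes alike, origin 31 mm above the supply's. Grip across the 61 mm. Origin: centre of the skirt's lower edge; z up.
- plain_plate: Fixed dark steel mounting plate, a plain rectangle 130 (x) x 90 (y) x 8 mm thick, a flush screw in each corner. The power supply stands on it at the start; the relay module belongs here. Origin: centre of its underside (its upper face is 8 mm above), long side along x.
- eared_plate: Fixed dark steel mounting plate 96 (x) x 90 (y) x 8 mm thick with a 34 mm wide ear with a screw in the middle of each x end, 132 mm over the ears. The relay module stands on it at the start; the power supply belongs here. Origin: centre of its underside (its upper face is 8 mm above); its long direction, over the ears, is x.
- mat: Fixed ribbed black rubber mat, 130 (x) x 90 (y) x 4 mm thick, empty at the start: the parking spot. Origin: centre of its underside (its upper face is 4 mm above), long side along x.
- terminal_block: Bystander, not to be moved: loose grey terminal block with a raised middle, 70 (x) x 30 (y) x 26 mm, near the middle of the nearer part of the work area. Origin: centre of its underside.
- screwdriver: Bystander, not to be moved: screwdriver lying on the bench on the left side (+y) of the work, about 0.2 m long, under 40 mm high, handle to its -x. Origin: on the bench under it.
- multimeter: Bystander, not to be moved: black hand multimeter lying on its back on the right side (-y), 140 (x) x 70 (y) x 30 mm. Origin: centre of its underside.
Mind the look-alikes: they are no part of the job. Of the things shaped like the mat, the black one is meant.

How it is judged:
By the outcome, as a careful person would: the job done as asked, in the order asked, and still so for the second after the job is handed in, with the robot touching nothing.
It also fails if it takes over 102 s, if anything falls off the work surface, if the arm or the gripper's body presses on something with over 40 N, if the wrist force passes 120 N, or if a joint passes its speed limit or range.

## Robot

A 6-joint arm with a two-finger parallel gripper is mounted at the origin on the work surface. World frame = base frame: x ahead of the robot, y to its left, z up, the work surface at z = 0. Lengths are in mm, angles in rad, forces in N, time in s.
With the tool pointing down it reaches from about 325 to 850 mm from the base axis. Payload 15.5 kg.
Tool frame: the origin (TCP) lies between the finger pads; the fingertips stand 14 mm ahead of it and the grasp point (between the pads) lies 5 mm behind it; z points along the fingers, y is the line along which they close (so a half turn about z gives the same grasp; the last joint's range is limited). The gripper opens to 91 mm and grips with 3 to 60 N. Pads are 32 mm wide; open, the fingers measure 118 mm over their backs; the gripper's body (76 mm by 178 mm) begins 60 mm behind the grasp point.
Start: joints at [-1.198, 0.494, 1.345, -0, 1.302, -0.096], TCP at [282.386, -557.57, 227.915] pointing down, gripper open.
Joint ranges: [-2.91, 2.91], [-0.82, 2.16], [0.22, 2.67], [-1.22, 4.37], [0.12, 2.79], [-3.08, 3.08]. Speed limits (rad/s): [1.89, 1.89, 2.57, 3.01, 3.01, 3.01].

## Interface

Orientations are given as a 3x3 rotation matrix whose columns are the frame's x, y, z axes.
In Python, from cell import ctrl gives the robot as it stands. The module is installed in compiled form; this text tells all that it offers.
- The arm moves only by the shell command python3 -m handwheel 'ROWS'. ROWS is JSON, a list of rows, each a list of 5 numbers: the shift along the world's x, y, z in cm, then the turn about the world's z in rad, then the closure, from 0 (fully open) to 1 (shut). A call has 1 to 5 rows; each row is the pose to reach, as a shift and turn from the pose commanded when the call began; what a row does not reach only later rows make up. A row lasts 1/10 s, in which the tool goes at most 50 mm and 8.59 degrees, less where a joint would pass 70% of its speed; a pose out of reach is approached as far as the arm can. A call with a gripper value outside its range is refused whole. The fingers move at their own pace and stop on an object; the grip force is fixed at half the most. Time passes only in rows, so rows that repeat a pose let the fingers close. It gives the time, the measured TCP pose, the force, the opening and the grip force at its end, in the units of the state.
- ctrl.get_state(): the state, without advancing time (a new reading comes with each control period).
- ctrl.read_camera(name): name is "side" or "top" or "wrist"; returns a dict with "image" (400x640x3 uint8, red, green, blue), "K" (3x3 intrinsics, pixels), "dist_coeffs" ([k1, k2, p1, p2, k3] as OpenCV has them; the pictures are not rectified), "cam_to_world" (4x4, takes a point from camera to world coordinates); the wrist camera has in their place "tool_from_camera" (4x4, takes a point from camera to tool coordinates, whose origin is the TCP and whose axes are the flange's). Camera axes: x right, y down, z forward; pixel columns grow to the right and rows downward; lengths in mm; the calibration is good to about 2 mm. A picture is of the moment at which its call begins: read the wrist's pose just before it. There is no depth.
- ctrl.sign_off(): hands the job in; it is judged then, once.
The state is a dict: "clock": time; "joints": joint angles; "joint_velocities": joint speeds; "joint_torque": joint torques, N m; "ee_pos": TCP position; "tcp_rot": TCP orientation; "contact_force": force on the tool from outside, world axes, zero at the start; "torque": the same for the moment, N m; "opening": finger opening in mm; "grasp_force": force on a finger pad.
Only numpy, scipy, OpenCV 4.12 (cv2) and the standard library are available. Lean on these libraries where they do the work, as an engineer would, in place of code of your own. Each camera call takes 0.05 s, during which the arm holds its last target. There are 200 camera calls.

## Working session

There is one attempt and no reset: what is moved stays moved. The work goes in short steps, Python scripts to look and compute and a shell command to move; the robot and the scene stay as the last step left them, time stands still between calls to the robot, and variables do not carry over. Pictures are saved under pics/ and viewed, at most 14 in all, crops included, and the job is handed in when it is done.

```bash
mkdir -p pics; cat > h.py <<'E'
import numpy as np,cv2
from cell import ctrl
def cam(n):
    s=ctrl.get_state(); c=ctrl.read_camera(n)
    if n=="wrist":
        T=np.eye(4);T[:3,:3]=np.array(s["tcp_rot"]);T[:3,3]=s["ee_pos"]
        c["cam_to_world"]=T@np.array(c["tool_from_camera"])
    c["image"]=np.array(c["image"]);return c
def ray(c,uv,z):
    p=cv2.undistortPoints(np.array(uv,float).reshape(-1,1,2),np.array(c["K"],float),np.array(c["dist_coeffs"],float)).reshape(-1,2)
    M=np.array(c["cam_to_world"]);d=np.c_[p,np.ones(len(p))]@M[:3,:3].T
    o=M[:3,3];return o+d*((z-o[2])/d[:,2])[:,None]
def save(c,name,box=None,s=1):
    im=c["image"][:,:,::-1]
    if box: im=im[box[1]:box[3],box[0]:box[2]]
    cv2.imwrite("pics/"+name,cv2.resize(im,None,fx=s,fy=s,interpolation=cv2.INTER_CUBIC))
E
python3 - <<'E'
from h import *
for n in("top","side"):
    c=cam(n);save(c,n+"1.png",s=1.25);print(n,np.round(c["cam_to_world"],3).tolist(),np.array(c["K"]).tolist())
print(ctrl.get_state())
E
```

```text
top [[-0.006, -0.992, 0.125, 338.543], [-1.0, 0.006, -0.001, -30.124], [0.001, -0.125, -0.992, 1292.364], [0.0, 0.0, 0.0, 1.0]] [[473.65339664577914, 0.0, 317.8424028156996], [0.0, 473.65339664577914, 201.05406858981564], [0.0, 0.0, 1.0]]
side [[-0.977, -0.103, 0.189, 262.722], [-0.214, 0.541, -0.813, 1071.489], [-0.018, -0.835, -0.55, 772.023], [0.0, 0.0, 0.0, 1.0]] [[475.7135320722183, 0.0, 318.00172693219304], [0.0, 475.7135320722183, 196.8538765638548], [0.0, 0.0, 1.0]]
{'clock': 0.1, 'joints': array([-1.19748946e+00,  4.94170848e-01,  1.34602988e+00, -2.79897400e-06,
        1.30248865e+00, -9.54899127e-02]), 'joint_velocities': array([-0.00219885,  0.00051469, -0.0017237 , -0.00079249,  0.0016172 ,
       -0.00098343]), 'joint_torque': array([ 1.55963295e-03, -8.80239058e+01, -3.82547379e+01,  7.08646188e-02,
        4.82177781e-02, -2.56999397e-05]), 'ee_pos': array([ 282.27955083, -557.28214691,  227.38022227]), 'tcp_rot': array([[ 8.92112249e-01,  4.51813648e-01, -4.02484353e-04],
       [ 4.51813816e-01, -8.92111672e-01,  1.02020436e-03],
       [ 1.01881265e-04, -1.09198480e-03, -9.99999399e-01]]), 'contact_force': array([ 0.27819859, -0.4560845 ,  0.2473165 ]), 'torque': array([ 0.03987989,  0.0185046 , -0.02877005]), 'grasp_force': 0.0, 'opening': 91.39710118809066}
```

View pics/top1.png

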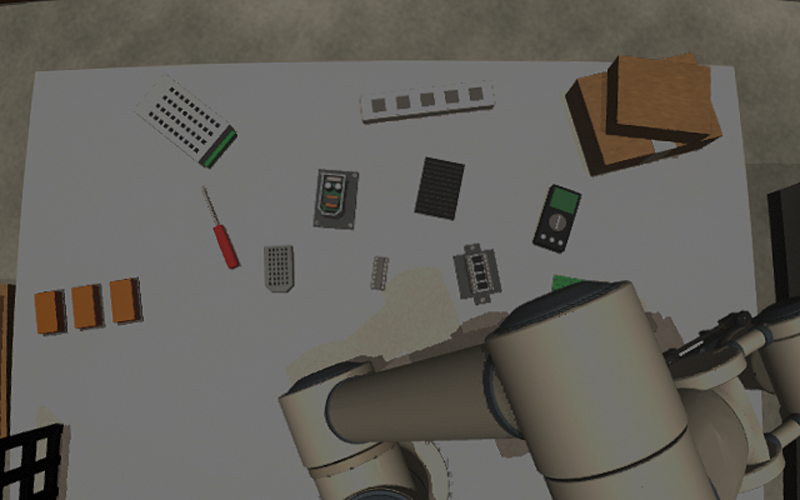

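View pics/side1.png

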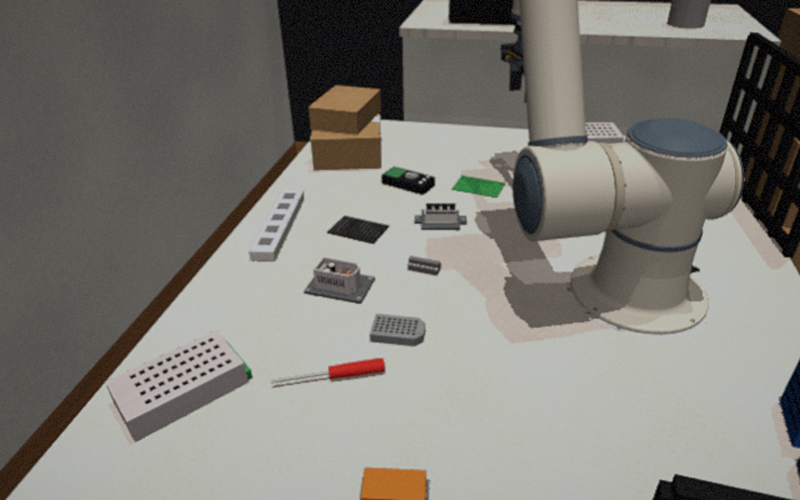

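The top view (800x500 picture) shows the supply on the plain plate at (335,200), the relay module on the eared plate at (477,273) and the terminal block at (380,273). Look-alikes:
- **Mat:** black ribbed (440,188) or green (570,285). The black one is meant.
- **Cover:** small grey with cut corners (280,268) or large white vented box (188,120). The small grey one fits, by size and cut corners.

Next is a crop to confirm.

```bash
python3 - <<'E'
from h import *
c=cam("top");np.savez("top.npz",**c);save(c,"crop1.png",(200,115,470,265),2.96)
E
```

```text
(no output)
```

View pics/crop1.png

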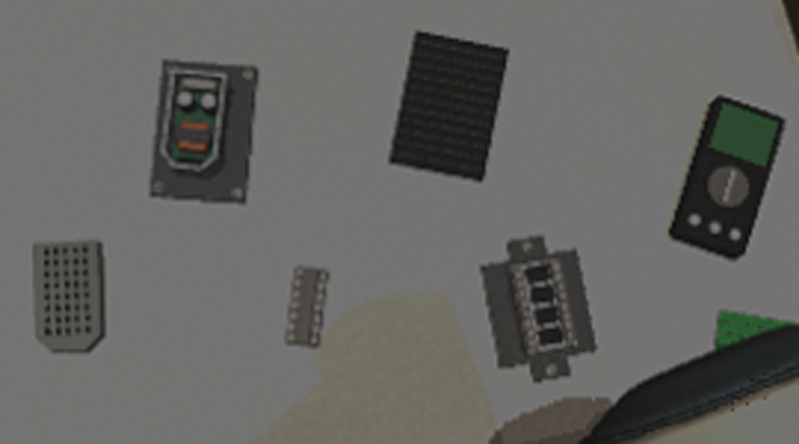

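The crop confirms all of it. Image-up is world +x, and the cut corners of both supply and cover point down, towards the robot. Now I compute rough poses.

```bash
python3 - <<'E'
from h import *
c=dict(np.load("top.npz"))
def f(n,q,z,ax=0):
    q=np.array(q,float)/2.96+[200,115];p=ray(c,q,z)
    ctr=p.mean(0);d=(p[0]+p[1]-p[2]-p[3])/2
    print(n,ctr.round(1),"len %.1f ang %.3f"%(np.hypot(*d[:2]),np.arctan2(d[1],d[0])))
f("plain",[(164,60),(258,67),(245,203),(150,196)],8)
f("mat",[(416,31),(508,48),(483,181),(390,163)],4)
f("eared",[(481,266),(576,250),(596,350),(499,366)],8)
f("ears",[(526,238),(526,238),(552,380),(552,380)],8)
f("relay",[(511,262),(550,258),(570,343),(530,348)],46)
f("supply",[(168,68),(229,73),(220,165),(162,160)],56)
f("cover",[(34,241),(103,240),(104,350),(36,350)],20)
f("tb",[(294,265),(328,270),(318,346),(286,344)],20)
E
```

```text
plain [617.4 102.6   8. ] len 130.4 ang -0.089
mat [ 641.5 -127.5    4. ] len 130.2 ang -0.203
eared [ 449.5 -206.     8. ] len 93.9 ang 0.166
ears [ 448.8 -206.8    8. ] len 133.1 ang 0.159
relay [ 450.9 -202.8   46. ] len 78.5 ang 0.203
supply [620.7 106.3  56. ] len 85.1 ang -0.070
cover [462.9 224.3  20. ] len 100.8 ang 0.031
tb [451.5   6.9  20. ] len 71.3 ang -0.118
```

```bash
python3 -m handwheel '[[4,8.5,1,-0.13,0],[8,17,2,-0.27,0],[11,22,2,-0.27,0],[13,26,2,-0.27,0],[13,26,2,-0.27,0]]'; python3 -m handwheel '[[1.9,4.5,0,0,0],[3.9,9.4,0,0,0],[3.9,9.4,0,0,0],[3.9,9.4,0,0,0]]'
python3 - <<'E'
from h import *
c=cam("wrist");np.savez("w1.npz",**c);save(c,"w1.png");print(ctrl.get_state()["ee_pos"],ctrl.get_state()["clock"])
E
```

```text
clock: 0.65
ee_pos: [393.8, -332.6, 246.2]
tcp_rot: [[0.98, 0.197, 0.0], [0.197, -0.98, 0.0], [0.0, -0.0, -1.0]]
contact_force: [1.1, -0.5, 0.4]
opening: 91.4
grasp_force: 0.0
clock: 1.05
ee_pos: [432.8, -239.4, 246.1]
tcp_rot: [[0.98, 0.2, -0.0], [0.2, -0.98, -0.0], [-0.0, 0.0, -1.0]]
contact_force: [0.2, -0.2, -0.7]
opening: 91.6
grasp_force: 0.0
[ 432.50934146 -240.5130768   246.09498702] 1.1
```

View pics/w1.png

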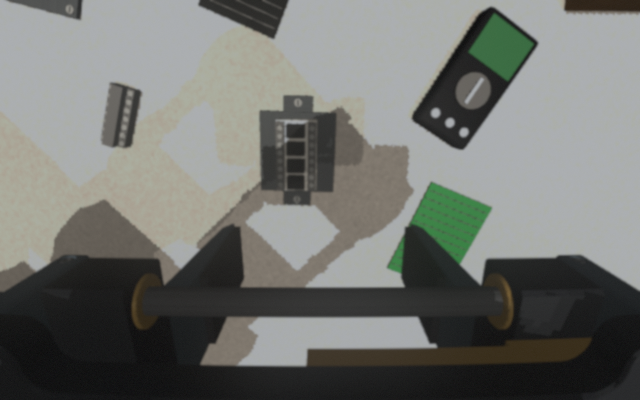

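The wrist view shows the relay on its plate at about (296,152). The green mat is a decoy, and the multimeter is at (474,80).

```bash
python3 - <<'E'
from h import *
c=dict(np.load("w1.npz"));save(c,"w1c.png",(240,85,360,215),4.5)
print(np.round(c["tool_from_camera"],2).tolist(),c["K"].tolist())
E
```

```text
[[0.0, -0.96, -0.29, 80.95], [1.0, 0.0, 0.0, 0.27], [-0.0, -0.29, 0.96, -156.87], [0.0, 0.0, 0.0, 1.0]] [[330.0863149903489, 0.0, 322.13821805106676], [0.0, 330.0863149903489, 200.96548745247946], [0.0, 0.0, 1.0]]
```

View pics/w1c.png

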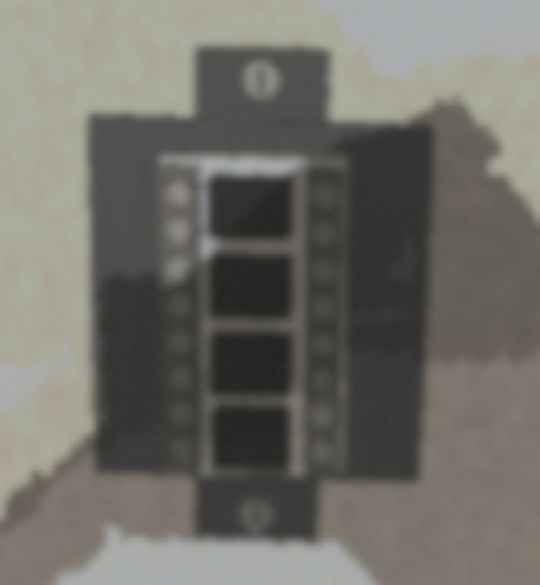

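```bash
cat >> h.py <<'E'
def quad(c,n,q,z,off=(0,0),s=1.):
    p=ray(c,np.array(q,float)/s+off,z);m=(p[0]+p[1])/2;k=(p[2]+p[3])/2;d=m-k;w=(p[0]+p[3]-p[1]-p[2])/2
    print(n,((m+k)/2).round(1)[:2],"len %.1f wid %.1f ang %.3f / %.3f"%(np.hypot(*d[:2]),np.hypot(*w[:2]),np.arctan2(d[1],d[0]),np.arctan2(-w[0],w[1])))
E
python3 - <<'E'
from h import *
c=dict(np.load("w1.npz"))
k=dict(off=(240-.4,85-.4),s=4.5)
quad(c,"eared",[(90,115),(435,125),(418,480),(98,472)],8,**k)
quad(c,"ears",[(195,48),(330,48),(318,540),(197,538)],8,**k)
for z in (34,40,46):quad(c,"relay",[(160,158),(350,158),(346,476),(164,472)],z,**k)
quad(c,"tb",[(111,83),(141,90),(130,146),(102,146)],20)
E
```

```text
eared [ 449.4 -206.5] len 95.1 wid 88.6 ang 0.169 / 0.174
ears [ 449.1 -206.5] len 131.0 wid 34.1 ang 0.171 / 0.192
relay [ 449.1 -207.1] len 79.3 wid 46.4 ang 0.180 / 0.189
relay [ 450.1 -207.4] len 78.0 wid 45.7 ang 0.180 / 0.189
relay [ 451.1 -207.7] len 76.7 wid 44.9 ang 0.180 / 0.189
tb [451.4  -0. ] len 70.3 wid 34.3 ang -0.128 / 0.075
```

```bash
python3 -m handwheel '[[1.6,3.3,-3,-0.02,0],[1.6,3.3,-8,-0.02,0],[1.6,3.3,-13,-0.02,0],[1.6,3.3,-16,-0.02,0],[1.6,3.3,-16,-0.02,0]]'
```

```text
clock: 1.6
ee_pos: [446.1, -207.7, 82.9]
tcp_rot: [[0.984, 0.176, -0.006], [0.176, -0.984, 0.003], [-0.005, -0.004, -1.0]]
contact_force: [0.3, -0.2, 0.5]
opening: 91.1
grasp_force: 0.0
```

```bash
python3 -m handwheel '[[0.2,0,-3,0,0],[0.2,0,-5,0,0],[0.2,0,-5.6,0,0],[0.2,0,-5.6,0,0]]';python3 -m handwheel '[[0,0,0,0,0.6],[0,0,0,0,0.6],[0,0,0,0,0.6],[0,0,0,0,0.6],[0,0,0,0,0.6]]'
```

```text
clock: 2.0
ee_pos: [450.6, -208.3, 30.8]
tcp_rot: [[0.984, 0.177, 0.0], [0.177, -0.984, -0.0], [0.0, 0.0, -1.0]]
contact_force: [-0.2, -0.4, -0.2]
opening: 91.2
grasp_force: 0.0
clock: 2.5
ee_pos: [450.5, -207.5, 30.4]
tcp_rot: [[0.984, 0.178, 0.0], [0.178, -0.984, -0.0], [0.0, 0.0, -1.0]]
contact_force: [-0.5, 0.8, 0.3]
opening: 54.1
grasp_force: 0.0
```

```bash
python3 -m handwheel '[[-0.1,0,-0.4,0,0.2],[-0.1,0,-0.4,0,0.2]]';python3 -m handwheel '[[0,0,0,0,0.9],[0,0,0,0,0.9],[0,0,0,0,0.9],[0,0,0,0,0.9],[0,0,0,0,0.9]]';python3 -m handwheel '[[0,0,0,0,0.9],[0,0,0,0,0.9],[0,0,0,0,0.9]]'
```

```text
clock: 2.7
ee_pos: [449.1, -207.3, 25.6]
tcp_rot: [[0.984, 0.178, -0.001], [0.178, -0.984, 0.0], [-0.001, -0.001, -1.0]]
contact_force: [0.3, -0.2, 0.1]
opening: 67.1
grasp_force: 0.0
clock: 3.2
ee_pos: [449.4, -207.4, 26.1]
tcp_rot: [[0.984, 0.178, -0.0], [0.178, -0.984, 0.0], [-0.0, -0.0, -1.0]]
contact_force: [-0.3, 0.4, -1.1]
opening: 45.7
grasp_force: 30.0
clock: 3.5
ee_pos: [449.4, -207.4, 26.1]
tcp_rot: [[0.984, 0.178, -0.0], [0.178, -0.984, 0.0], [0.0, -0.0, -1.0]]
contact_force: [0.1, 0.2, 0.2]
opening: 46.3
grasp_force: 30.0
```

```bash
python3 -m handwheel '[[0,0,1,0,0.9],[0,0,4,0,0.9],[0,0,7,0,0.9],[2,1,9,-0.1,0.9],[5,2,9,-0.2,0.9]]';python3 -m handwheel '[[4,1.5,3,-0.1,0.9],[8,3,6,-0.19,0.9],[11,4.5,6,-0.19,0.9],[12,5,6,-0.19,0.9],[12,5,6,-0.19,0.9]]'
python3 - <<'E'
from h import *
c=cam("wrist");np.savez("w2.npz",**c);save(c,"w2.png");print(ctrl.get_state()["ee_pos"],ctrl.get_state()["tcp_rot"][:,0])
E
```

```text
clock: 4.0
ee_pos: [500.1, -187.9, 119.6]
tcp_rot: [[1.0, -0.026, 0.003], [-0.026, -1.0, -0.002], [0.003, 0.002, -1.0]]
contact_force: [0.5, -0.2, -2.1]
opening: 45.5
grasp_force: 30.0
clock: 4.5
ee_pos: [620.1, -136.6, 176.3]
tcp_rot: [[0.978, -0.208, 0.0], [-0.208, -0.978, -0.0], [0.0, -0.0, -1.0]]
contact_force: [-0.3, 0.4, -2.1]
opening: 45.9
grasp_force: 30.0
[ 618.84352579 -137.16510512  175.92696196] [ 0.97799787 -0.20861212 -0.00107258]
```

View pics/w2.png

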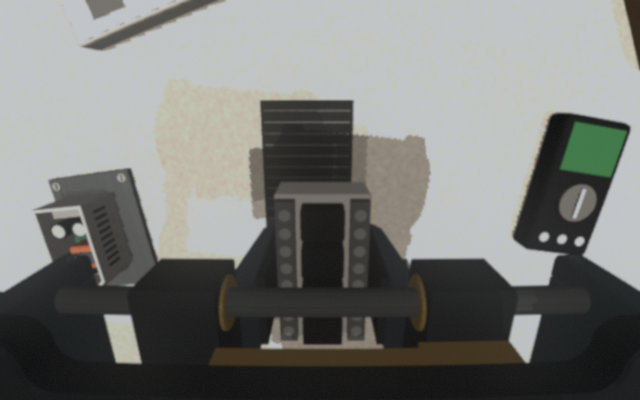

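Mat's far corners are at (261,100) and (353,100), with the held module square in front of it.

```bash
python3 - <<'E'
from h import *
c=dict(np.load("w2.npz"))
p=ray(c,[(261,100),(353,100),(265,195)],4);print(p.round(1))
d=p[1]-p[0];a=np.arctan2(d[0],-d[1]);m=(p[0]+p[1])/2
print(np.hypot(*d[:2]),a, m[:2]-65*np.array([np.cos(-a),np.sin(-a)]))
e=p[0]-p[2];print(np.arctan2(e[1],e[0]))
E
```

```text
[[ 713.4  -97.6    4. ]
 [ 694.9 -183.8    4. ]
 [ 620.9  -77.3    4. ]]
88.23297964965427 -0.2104502291425791 [ 640.58993572 -154.28172941]
-0.21562281923336282
```

```bash
python3 -m handwheel '[[2.2,1,-3,0,0.9],[2.2,1,-7,0,0.9],[2.2,1,-11,0,0.9],[2.2,1,-13,0,0.9],[2.2,1,-14,0,0.9]]';python3 -m handwheel '[[0,0,-0.3,0,0.9],[0,0,-0.6,0,0.9],[0,0,-0.9,0,0.9],[0,0,-1,0,0.9],[0,0,-1,0,0.9]]'
```

```text
clock: 5.05
ee_pos: [638.8, -127.9, 33.9]
tcp_rot: [[0.978, -0.21, -0.004], [-0.21, -0.978, 0.001], [-0.005, -0.0, -1.0]]
contact_force: [0.6, -0.1, -1.5]
opening: 46.1
grasp_force: 30.0
clock: 5.55
ee_pos: [641.6, -127.5, 26.6]
tcp_rot: [[0.978, -0.21, 0.001], [-0.21, -0.978, -0.0], [0.001, 0.0, -1.0]]
contact_force: [-0.6, -0.7, -1.2]
opening: 46.0
grasp_force: 30.0
```

```bash
python3 -m handwheel '[[0,0,-0.15,0,0.9],[0,0,-0.3,0,0.9],[0,0,-0.3,0,0.9]]';python3 -m handwheel '[[0,0,-0.1,0,0.9],[0,0,-0.1,0,0.9],[0,0,-0.1,0,0.9]]'
```

```text
clock: 5.85
ee_pos: [641.3, -127.4, 22.9]
tcp_rot: [[0.978, -0.21, -0.0], [-0.21, -0.978, 0.0], [-0.0, -0.0, -1.0]]
contact_force: [-0.3, -0.3, -2.1]
opening: 45.6
grasp_force: 30.0
clock: 6.15
ee_pos: [641.5, -127.5, 22.1]
tcp_rot: [[0.978, -0.21, 0.0], [-0.21, -0.978, 0.0], [0.0, -0.0, -1.0]]
contact_force: [-0.1, -1.0, -1.2]
opening: 45.4
grasp_force: 30.0
```

```bash
python3 -m handwheel '[[0,0,-0.1,0,0.9],[0,0,-0.1,0,0.9],[0,0,-0.1,0,0.9]]'
```

```text
clock: 6.45
ee_pos: [641.5, -127.5, 22.1]
tcp_rot: [[0.978, -0.21, 0.001], [-0.21, -0.978, -0.0], [0.001, 0.0, -1.0]]
contact_force: [-3.9, 0.6, 15.4]
opening: 45.8
grasp_force: 30.0
```

```bash
python3 -m handwheel '[[0,0,0.1,0,0.3],[0,0,0.1,0,0.0],[0,0,0.1,0,0],[0,0,4,0,0],[0,0,8,0,0]]';python3 -m handwheel '[[-1,2,4,0,0],[-2,6,8,0.06,0],[-3,10,12,0.13,0],[-4.5,15,13,0.13,0],[-6,20,13,0.13,0]]';python3 -m handwheel '[[0,4,0,0,0],[0,4,0,0,0],[0,4,0,0,0]]'
python3 - <<'E'
from h import *
c=cam("wrist");np.savez("w3.npz",**c);save(c,"w3.png",(160,20,480,260),2.5);print(ctrl.get_state()["ee_pos"],ctrl.get_state()["tcp_rot"][:,0])
E
```

```text
clock: 6.95
ee_pos: [640.5, -127.2, 100.8]
tcp_rot: [[0.978, -0.21, -0.003], [-0.21, -0.978, 0.001], [-0.003, -0.0, -1.0]]
contact_force: [0.9, -0.5, 0.9]
opening: 82.8
grasp_force: 0.0
clock: 7.45
ee_pos: [587.0, 56.8, 232.1]
tcp_rot: [[0.997, -0.082, 0.004], [-0.082, -0.997, -0.0], [0.004, -0.0, -1.0]]
contact_force: [1.6, 0.5, -0.2]
opening: 91.3
grasp_force: 0.0
clock: 7.75
ee_pos: [586.3, 96.3, 229.7]
tcp_rot: [[0.997, -0.079, -0.0], [-0.079, -0.997, -0.0], [-0.0, 0.0, -1.0]]
contact_force: [0.4, -0.2, -0.4]
opening: 91.2
grasp_force: 0.0
[586.45190008  95.34464193 229.62940119] [ 9.96746225e-01 -8.06035288e-02 -1.82106427e-04]
```

View pics/w3.png

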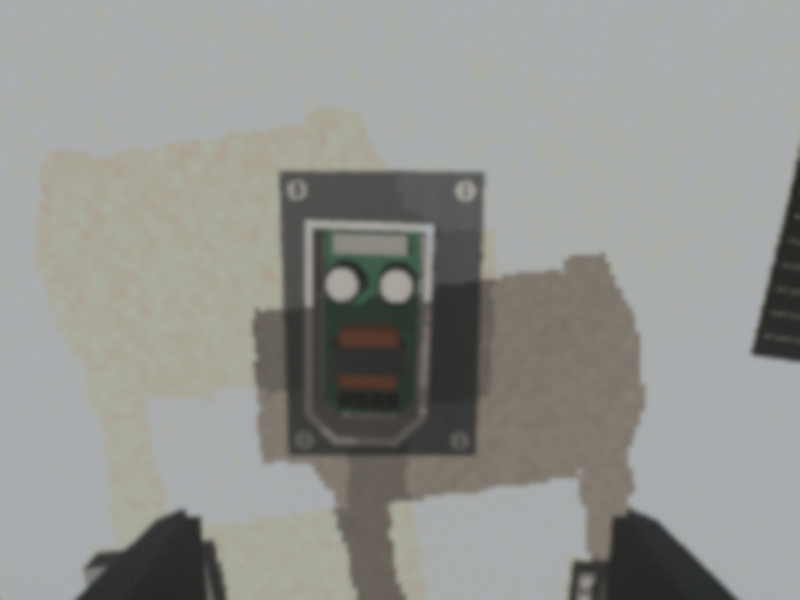

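Plate corners are (279,172), (485,173), (475,455) and (290,455). The rim runs from (304,220)-(435,224) down to about y=442.

```bash
python3 - <<'E'
from h import *
c=dict(np.load("w3.npz"));k=dict(off=(160-.3,20-.3),s=2.5)
quad(c,"plain",[(279,172),(485,173),(475,455),(290,455)],8,**k)
quad(c,"supply",[(304,220),(435,224),(425,444),(306,441)],56,**k)
E
```

```text
plain [617.5 103.7] len 129.1 wid 89.4 ang -0.085 / -0.082
supply [617.8 108.4] len 88.9 wid 50.2 ang -0.110 / -0.108
```

```bash
python3 -m handwheel '[[3.1,1.3,-3,-0.03,0],[3.1,1.3,-8,-0.03,0],[3.1,1.3,-12,-0.03,0],[3.1,1.3,-14,-0.03,0],[3.1,1.3,-14,-0.03,0]]';python3 -m handwheel '[[0,0,-2,0,0],[0,0,-4,0,0],[0,0,-5.5,0,0],[0,0,-5.5,0,0],[0,0,-5.5,0,0]]'
```

```text
clock: 8.3
ee_pos: [615.8, 106.9, 86.6]
tcp_rot: [[0.994, -0.113, -0.006], [-0.113, -0.994, -0.001], [-0.006, 0.001, -1.0]]
contact_force: [-0.7, 0.4, 1.0]
opening: 90.8
grasp_force: 0.0
clock: 8.8
ee_pos: [618.0, 108.3, 35.6]
tcp_rot: [[0.994, -0.111, 0.001], [-0.111, -0.994, 0.0], [0.001, -0.0, -1.0]]
contact_force: [0.8, 0.1, 0.7]
opening: 91.2
grasp_force: 0.0
```

```bash
python3 -m handwheel '[[0,0,-0.4,0,0],[0,0,-0.4,0,0.4],[0,0,-0.4,0,0.9],[0,0,-0.4,0,0.9],[0,0,-0.4,0,0.9]]';python3 -m handwheel '[[0,0,0,0,0.9],[0,0,0,0,0.9],[0,0,0,0,0.9],[0,0,0,0,0.9],[0,0,0,0,0.9]]'
```

```text
clock: 9.3
ee_pos: [617.6, 108.6, 31.0]
tcp_rot: [[0.994, -0.111, 0.0], [-0.111, -0.994, 0.0], [0.0, -0.0, -1.0]]
contact_force: [-0.2, -0.1, 0.2]
opening: 62.3
grasp_force: 0.0
clock: 9.8
ee_pos: [617.5, 108.7, 30.9]
tcp_rot: [[0.994, -0.111, 0.0], [-0.111, -0.994, 0.0], [0.0, -0.0, -1.0]]
contact_force: [-0.9, 1.2, 2.8]
opening: 49.9
grasp_force: 30.0
```

```bash
python3 -m handwheel '[[0,0,0.5,0,0.9],[0,0,3,0,0.9],[0,0,6,0,0.9],[0,0,9,0,0.9],[-1,-2,10,0.03,0.9]]';python3 -m handwheel '[[-2,-4,0,0.07,0.9],[-4,-8,0,0.13,0.9],[-6,-12,0,0.2,0.9],[-8,-16,0,0.25,0.9],[-10,-19,0,0.25,0.9]]';python3 -m handwheel '[[-2,-4,0,0,0.9],[-4,-7.5,0,0,0.9],[-5.5,-10,0,0,0.9],[-5.8,-10.5,0,0,0.9],[-5.8,-10.5,0,0,0.9]]'
```

```text
clock: 10.3
ee_pos: [609.5, 89.9, 133.9]
tcp_rot: [[0.997, -0.079, 0.005], [-0.079, -0.997, 0.001], [0.005, -0.001, -1.0]]
contact_force: [-0.1, -0.7, -3.1]
opening: 49.8
grasp_force: 30.0
clock: 10.8
ee_pos: [506.4, -103.4, 131.0]
tcp_rot: [[0.986, 0.169, 0.0], [0.169, -0.986, -0.0], [-0.0, 0.0, -1.0]]
contact_force: [0.7, -0.0, -3.6]
opening: 49.7
grasp_force: 30.0
clock: 11.3
ee_pos: [449.1, -207.0, 131.0]
tcp_rot: [[0.986, 0.166, -0.0], [0.166, -0.986, 0.0], [-0.0, -0.0, -1.0]]
contact_force: [0.1, 0.3, -2.9]
opening: 50.1
grasp_force: 30.0
```

```bash
python3 -m handwheel '[[0,0.05,-3,0,0.9],[0,0.05,-6,0,0.9],[0,0.05,-8,0,0.9],[0,0.05,-9,0,0.9],[0,0.05,-9.3,0,0.9]]';python3 -m handwheel '[[0,0,-0.1,0,0.9],[0,0,-0.2,0,0.9],[0,0,-0.3,0,0.9],[0,0,-0.4,0,0.9],[0,0,-0.4,0,0.9]]'
```

```text
clock: 11.8
ee_pos: [449.6, -205.0, 37.1]
tcp_rot: [[0.986, 0.169, -0.001], [0.169, -0.986, 0.001], [-0.001, -0.001, -1.0]]
contact_force: [0.5, 0.1, -3.3]
opening: 49.8
grasp_force: 30.0
clock: 12.3
ee_pos: [449.6, -206.0, 34.0]
tcp_rot: [[0.986, 0.168, 0.0], [0.168, -0.986, -0.0], [0.0, 0.0, -1.0]]
contact_force: [-0.2, 0.2, -3.7]
opening: 49.9
grasp_force: 30.0
```

```bash
python3 -m handwheel '[[0,-0.05,-0.1,0,0.9],[0,-0.05,-0.2,0,0.9],[0,-0.05,-0.2,0,0.9]]';python3 -m handwheel '[[0,0,-0.1,0,0.9],[0,0,-0.1,0,0.9],[0,0,-0.1,0,0.9]]'; python3 -m handwheel '[[0,0,-0.05,0,0.9],[0,0,-0.05,0,0.9],[0,0,-0.05,0,0.9]]'
```

```text
clock: 12.6
ee_pos: [449.4, -206.4, 31.7]
tcp_rot: [[0.986, 0.168, -0.0], [0.168, -0.986, 0.0], [-0.0, -0.0, -1.0]]
contact_force: [-0.8, 0.9, -3.6]
opening: 49.8
grasp_force: 30.0
clock: 12.9
ee_pos: [449.5, -206.4, 30.8]
tcp_rot: [[0.986, 0.168, 0.0], [0.168, -0.986, -0.0], [0.0, 0.0, -1.0]]
contact_force: [-0.2, -0.6, 1.5]
opening: 49.6
grasp_force: 30.0
clock: 13.2
ee_pos: [449.4, -206.4, 30.8]
tcp_rot: [[0.986, 0.168, 0.0], [0.168, -0.986, -0.0], [0.0, 0.0, -1.0]]
contact_force: [-3.0, 1.4, 15.1]
opening: 49.8
grasp_force: 30.0
```

```bash
python3 -m handwheel '[[0,0,0.05,0,0.3],[0,0,0.05,0,0],[0,0,0.05,0,0],[0,0,4,0,0],[0,0,8,0,0]]';python3 -m handwheel '[[-1,-0.2,4,0,0],[-2,-0.4,8,0,0],[-3.3,-0.6,11,0,0],[-3.3,-0.6,11,0,0],[-3.3,-0.6,11,0,0]]'
python3 - <<'E'
from h import *
c=cam("wrist");np.savez("w4.npz",**c);save(c,"w4.png",(220,60,420,210),4);print(ctrl.get_state()["ee_pos"],ctrl.get_state()["tcp_rot"][:,0])
E
```

```text
clock: 13.7
ee_pos: [448.7, -206.0, 110.4]
tcp_rot: [[0.986, 0.168, -0.003], [0.168, -0.986, 0.002], [-0.002, -0.002, -1.0]]
contact_force: [0.8, -1.2, -0.1]
opening: 86.7
grasp_force: 0.0
clock: 14.2
ee_pos: [416.5, -212.5, 220.6]
tcp_rot: [[0.986, 0.168, 0.001], [0.168, -0.986, -0.001], [0.001, 0.001, -1.0]]
contact_force: [-0.2, 0.3, -0.4]
opening: 91.4
grasp_force: 0.0
[ 416.33584699 -212.25411423  219.80007296] [ 9.85819126e-01  1.67811181e-01 -2.41529926e-04]
```

View pics/w4.png

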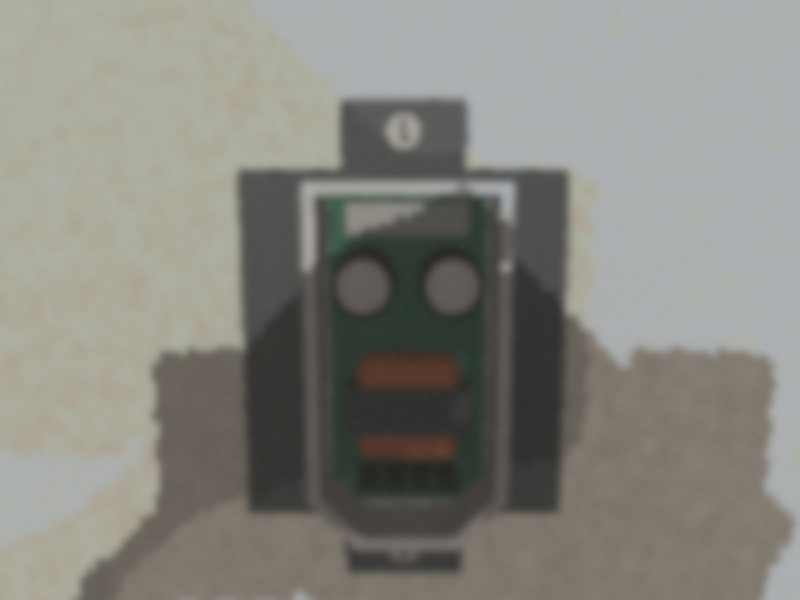

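Plate corners are (238,171), (568,171), (558,512), (250,511). The rim spans (302,183)-(515,183) down to y≈545.

```bash
python3 - <<'E'
from h import *
c=dict(np.load("w4.npz"));k=dict(off=(220-.4,60-.4),s=4)
quad(c,"eared",[(238,171),(568,171),(558,512),(250,511)],8,**k)
quad(c,"ears",[(342,100),(467,100),(461,571),(348,571)],8,**k)
quad(c,"supply",[(302,183),(515,183),(505,545),(313,545)],56,**k)
E
```

```text
eared [ 449.1 -206.1] len 94.7 wid 89.0 ang 0.170 / 0.167
ears [ 449.3 -206.3] len 130.9 wid 33.2 ang 0.168 / 0.169
supply [ 449.8 -207.4] len 88.4 wid 49.3 ang 0.170 / 0.169
```

Supply is within about 1 mm of centre, angle right. Back to the relay module.

```bash
python3 -m handwheel '[[4,1.5,-1,-0.13,0],[8,3,-2,-0.26,0],[12,4.5,-4,-0.38,0],[16,6,-6,-0.38,0],[20,7.5,-8,-0.38,0]]';python3 -m handwheel '[[2.5,1,-2,0,0],[2.5,1,-3,0,0],[2.5,1,-3,0,0]]'
```

```text
clock: 14.75
ee_pos: [617.5, -136.0, 137.4]
tcp_rot: [[0.978, -0.21, -0.002], [-0.21, -0.978, 0.001], [-0.003, -0.0, -1.0]]
contact_force: [-0.6, -1.4, 0.9]
opening: 91.3
grasp_force: 0.0
clock: 15.05
ee_pos: [639.9, -126.5, 106.9]
tcp_rot: [[0.978, -0.209, -0.005], [-0.209, -0.978, 0.001], [-0.005, -0.0, -1.0]]
contact_force: [-0.7, -0.7, -0.9]
opening: 91.2
grasp_force: 0.0
```

```bash
python3 -m handwheel '[[0,-0.1,-3,0,0],[0,-0.1,-6,0,0],[0,-0.1,-7.5,0,0],[0,-0.1,-8.2,0,0],[0,-0.1,-8.2,0,0]]';python3 -m handwheel '[[0,0,0,0,0.9],[0,0,0,0,0.9],[0,0,0,0,0.9],[0,0,0,0,0.9],[0,0,0,0,0.9]]';python3 -m handwheel '[[0,0,0,0,0.9],[0,0,0,0,0.9],[0,0,0,0,0.9],[0,0,0,0,0.9]]'
```

```text
clock: 15.55
ee_pos: [641.1, -128.6, 28.2]
tcp_rot: [[0.978, -0.21, -0.001], [-0.21, -0.978, 0.0], [-0.001, -0.0, -1.0]]
contact_force: [0.8, -0.0, -0.3]
opening: 91.2
grasp_force: 0.0
clock: 16.05
ee_pos: [641.6, -128.4, 28.6]
tcp_rot: [[0.978, -0.21, 0.0], [-0.21, -0.978, -0.0], [0.0, 0.0, -1.0]]
contact_force: [-0.9, 0.3, 0.2]
opening: 54.0
grasp_force: 0.0
clock: 16.45
ee_pos: [641.5, -128.4, 28.4]
tcp_rot: [[0.978, -0.21, 0.0], [-0.21, -0.978, 0.0], [0.0, -0.0, -1.0]]
contact_force: [-0.3, 0.3, 3.6]
opening: 46.0
grasp_force: 30.0
```

```bash
python3 -m handwheel '[[0,0,0.5,0,0.9],[0,0,3,0,0.9],[0,0,6,0,0.9],[0,2,8,0,0.9],[0,5,8,0.03,0.9]]';python3 -m handwheel '[[-0.5,4.5,0,0.05,0.9],[-1,9,0,0.1,0.9],[-1.8,13.5,0,0.1,0.9],[-2.4,17,0,0.1,0.9],[-2.4,18.2,0,0.1,0.9]]';python3 -m handwheel '[[0,0,-1,0,0.9],[0,0,-3,0,0.9],[0,0,-5,0,0.9],[0,0,-6,0,0.9],[0,0,-6,0,0.9]]'
```

```text
clock: 16.95
ee_pos: [643.1, -79.5, 111.5]
tcp_rot: [[0.983, -0.182, 0.005], [-0.182, -0.983, -0.001], [0.005, 0.0, -1.0]]
contact_force: [-0.2, 1.3, -2.0]
opening: 45.7
grasp_force: 30.0
clock: 17.45
ee_pos: [616.2, 106.9, 108.4]
tcp_rot: [[0.997, -0.078, -0.001], [-0.078, -0.997, 0.0], [-0.001, -0.0, -1.0]]
contact_force: [0.3, -1.4, -2.4]
opening: 45.9
grasp_force: 30.0
clock: 17.95
ee_pos: [616.7, 102.5, 46.7]
tcp_rot: [[0.997, -0.082, -0.003], [-0.082, -0.997, -0.0], [-0.003, 0.001, -1.0]]
contact_force: [0.3, -0.1, -2.2]
opening: 46.2
grasp_force: 30.0
```

```bash
python3 -m handwheel '[[0,0,-0.3,0,0.9],[0,0,-0.6,0,0.9],[0,0,-0.9,0,0.9],[0,0,-1,0,0.9],[0,0,-1,0,0.9]]'
```

```text
clock: 18.45
ee_pos: [617.4, 103.6, 38.3]
tcp_rot: [[0.997, -0.081, 0.0], [-0.081, -0.997, -0.0], [0.0, 0.0, -1.0]]
contact_force: [0.5, -0.2, -2.5]
opening: 45.7
grasp_force: 30.0
```

```bash
python3 -m handwheel '[[0,0,-0.2,0,0.9],[0,0,-0.4,0,0.9],[0,0,-0.5,0,0.9],[0,0,-0.5,0,0.9]]';python3 -m handwheel '[[0,0,-0.1,0,0.9],[0,0,-0.1,0,0.9],[0,0,-0.1,0,0.9]]'
```

```text
clock: 18.85
ee_pos: [617.4, 103.6, 33.1]
tcp_rot: [[0.997, -0.081, -0.0], [-0.081, -0.997, -0.0], [-0.0, 0.0, -1.0]]
contact_force: [-0.4, 0.1, -1.6]
opening: 45.7
grasp_force: 30.0
clock: 19.15
ee_pos: [617.5, 103.6, 32.4]
tcp_rot: [[0.997, -0.081, 0.0], [-0.081, -0.997, 0.0], [0.0, -0.0, -1.0]]
contact_force: [-0.5, 1.1, 0.6]
opening: 45.9
grasp_force: 30.0
```

```bash
python3 -m handwheel '[[0,0,-0.03,0,0.9],[0,0,-0.03,0,0.3],[0,0,0,0,0],[0,0,0,0,0],[0,0,4,0,0]]';python3 -m handwheel '[[0,0,5,0,0],[-1,0,10,0,0],[-3.3,0.2,15,0,0],[-3.3,0.2,15,0,0],[-3.3,0.2,15,0,0]]'
python3 - <<'E'
from h import *
c=cam("wrist");np.savez("w5.npz",**c);save(c,"w5.png",(220,60,420,210),4);print(ctrl.get_state()["ee_pos"],ctrl.get_state()["tcp_rot"][:,0])
E
```

```text
clock: 19.65
ee_pos: [614.6, 103.3, 68.6]
tcp_rot: [[0.997, -0.081, -0.008], [-0.081, -0.997, -0.001], [-0.008, 0.001, -1.0]]
contact_force: [0.5, 0.5, 1.0]
opening: 74.9
grasp_force: 0.0
clock: 20.15
ee_pos: [584.7, 105.7, 223.8]
tcp_rot: [[0.997, -0.081, 0.003], [-0.081, -0.997, 0.0], [0.003, -0.0, -1.0]]
contact_force: [-0.0, 0.3, -0.7]
opening: 91.3
grasp_force: 0.0
[584.43562294 105.59761972 222.13654929] [ 9.96711016e-01 -8.10368063e-02  4.31360747e-04]
```

View pics/w5.png

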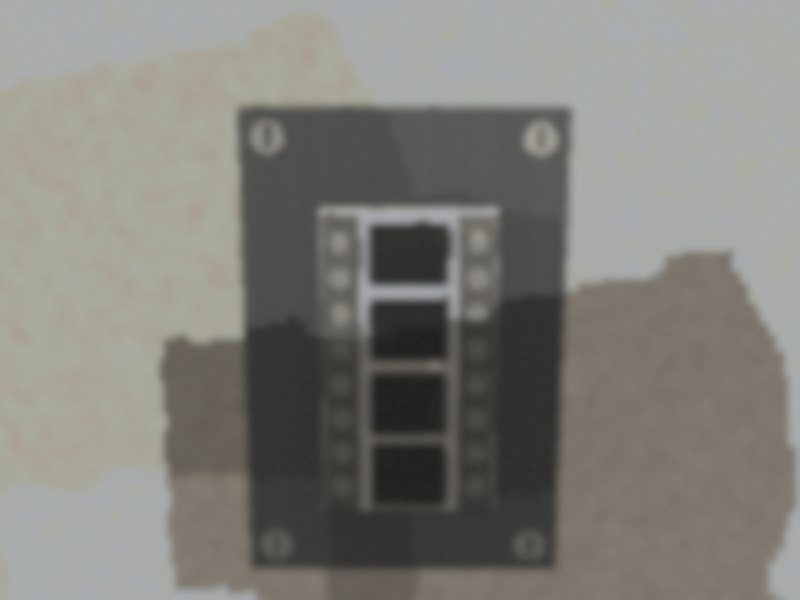

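```bash
python3 - <<'E'
from h import *
c=dict(np.load("w5.npz"));k=dict(off=(220-.4,60-.4),s=4)
quad(c,"plain",[(238,107),(571,108),(554,567),(253,567)],8,**k)
quad(c,"relay",[(317,206),(500,207),(493,510),(323,508)],36,**k)
E
python3 -m handwheel '[[-3.5,2.7,0,0.05,0],[-7,5.4,0,0.11,0],[-10.5,8.1,0,0.11,0],[-14,10.8,0,0.11,0],[-15.4,11.8,0,0.11,0]]';python3 -m handwheel '[[0,0,0,0,0],[0,0,0,0,0]]'
python3 - <<'E'
from h import *
c=cam("wrist");np.savez("w6.npz",**c);save(c,"w6.png",(220,60,420,210),4);print(ctrl.get_state()["ee_pos"],ctrl.get_state()["tcp_rot"][:,0])
E
```

```text
plain [618.  103.9] len 128.9 wid 89.2 ang -0.084 / -0.082
relay [617.6 102.7] len 78.9 wid 46.0 ang -0.083 / -0.089
clock: 20.7
ee_pos: [427.1, 224.8, 220.5]
tcp_rot: [[1.0, 0.03, -0.004], [0.03, -1.0, -0.001], [-0.004, 0.001, -1.0]]
contact_force: [-0.2, 0.2, -1.3]
opening: 91.4
grasp_force: 0.0
clock: 20.9
ee_pos: [431.1, 223.4, 221.5]
tcp_rot: [[1.0, 0.029, -0.001], [0.029, -1.0, -0.001], [-0.001, 0.001, -1.0]]
contact_force: [0.2, 0.5, -0.4]
opening: 91.2
grasp_force: 0.0
[431.51038825 223.14994059 221.64580411] [ 9.99594119e-01  2.84856350e-02 -4.06749588e-04]
```

View pics/w6.png

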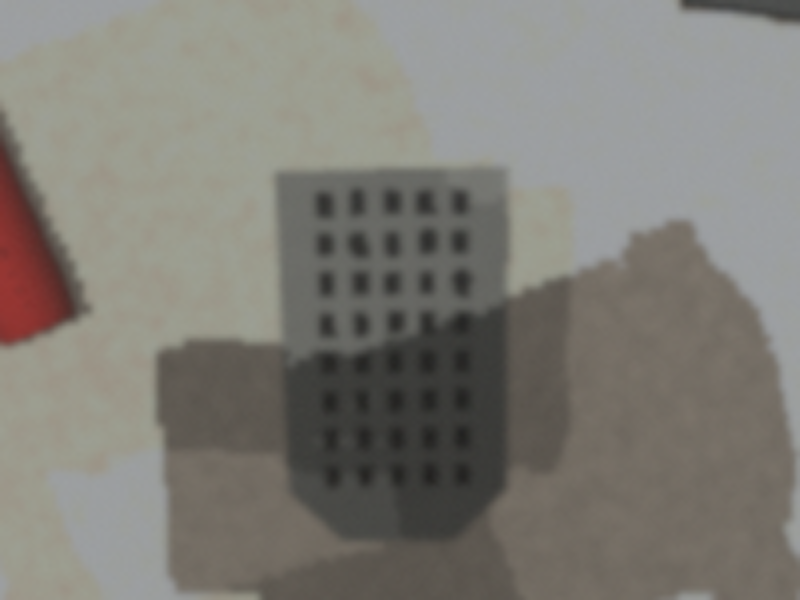

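Relay module is about 1 mm off centre and square. Cover top corners are (277,172) and (508,168), with the near cut end at y≈540. The screwdriver handle is at the left, ending at (85,310).

```bash
python3 - <<'E'
from h import *
c=dict(np.load("w6.npz"));k=dict(off=(220-.4,60-.4),s=4)
quad(c,"cover",[(277,172),(508,168),(505,540),(291,540)],20,**k)
quad(c,"screwdriver",[(85,310),(85,310),(80,320),(80,320)],15,**k)
E
```

```text
cover [461.4 227.3] len 100.4 wid 60.3 ang 0.042 / 0.038
screwdriver [471.1 313.1] len 3.1 wid 0.0 ang -0.493 / -0.000
```

```bash
python3 -m handwheel '[[2.9,0.4,-3,0.012,0],[2.9,0.4,-8,0.012,0],[2.9,0.4,-12,0.012,0],[2.9,0.4,-15.5,0.012,0],[2.9,0.4,-17,0.012,0]]';python3 -m handwheel '[[0,0,-0.5,0,0],[0,0,-1.5,0,0],[0,0,-1.5,0,0],[0,0,-1.5,0,0]]'
```

```text
clock: 21.45
ee_pos: [459.3, 226.1, 48.8]
tcp_rot: [[0.999, 0.039, -0.004], [0.039, -0.999, -0.001], [-0.004, 0.001, -1.0]]
contact_force: [0.3, 0.8, 0.5]
opening: 91.2
grasp_force: 0.0
clock: 21.85
ee_pos: [460.0, 227.6, 37.8]
tcp_rot: [[0.999, 0.041, 0.001], [0.041, -0.999, 0.0], [0.001, -0.0, -1.0]]
contact_force: [0.4, -0.9, -0.3]
opening: 91.0
grasp_force: 0.0
```

```bash
python3 -m handwheel '[[0.1,0,-0.8,0,0],[0.1,0,-1.5,0,0],[0.1,0,-2,0,0],[0.1,0,-2,0,0],[0.1,0,-2,0,0]]';python3 -m handwheel '[[0,0,0,0,0.9],[0,0,0,0,0.9],[0,0,0,0,0.9],[0,0,0,0,0.9],[0,0,0,0,0.9]]';python3 -m handwheel '[[0,0,0,0,0.9],[0,0,0,0,0.9],[0,0,0,0,0.9]]'
```

```text
clock: 22.35
ee_pos: [460.3, 227.6, 17.2]
tcp_rot: [[0.999, 0.041, -0.0], [0.041, -0.999, -0.0], [-0.0, 0.0, -1.0]]
contact_force: [-0.1, -0.3, 0.3]
opening: 91.1
grasp_force: 0.0
clock: 22.85
ee_pos: [460.5, 227.6, 17.4]
tcp_rot: [[0.999, 0.041, 0.0], [0.041, -0.999, 0.0], [0.0, -0.0, -1.0]]
contact_force: [-0.4, 0.6, 2.1]
opening: 61.0
grasp_force: 30.0
clock: 23.15
ee_pos: [460.5, 227.6, 17.4]
tcp_rot: [[0.999, 0.041, 0.0], [0.041, -0.999, 0.0], [0.0, -0.0, -1.0]]
contact_force: [0.6, -1.0, 5.1]
opening: 60.9
grasp_force: 30.0
```

```bash
python3 -m handwheel '[[0,0,0.5,0,0.9],[0,0,4,0,0.9],[0,0,8,0,0.9],[0,-1,12,0,0.9],[0,-4,13,0.02,0.9]]';python3 -m handwheel '[[0,-4.5,0,0.03,0.9],[0,-9,0,0.06,0.9],[-0.5,-13.5,0,0.1,0.9],[-0.6,-18,0,0.1,0.9],[-0.6,-22,0,0.1,0.9]]';python3 -m handwheel '[[0,-4.5,0,0,0.9],[0,-9,0,0,0.9],[-0.5,-13.5,0,0,0.9],[-0.6,-17,0,0,0.9],[-0.6,-17,0,0,0.9]]';python3 -m handwheel '[[0,0,0,0,0.9],[0,0,0,0,0.9]]'
```

```text
clock: 23.65
ee_pos: [462.2, 189.0, 151.2]
tcp_rot: [[0.998, 0.063, 0.006], [0.063, -0.998, 0.002], [0.006, -0.002, -1.0]]
contact_force: [0.6, 0.1, -1.8]
opening: 60.8
grasp_force: 30.0
clock: 24.15
ee_pos: [453.8, -34.3, 147.6]
tcp_rot: [[0.987, 0.16, -0.0], [0.16, -0.987, -0.0], [-0.0, 0.0, -1.0]]
contact_force: [0.8, 0.6, -1.2]
opening: 60.8
grasp_force: 30.0
clock: 24.65
ee_pos: [448.6, -206.3, 147.6]
tcp_rot: [[0.988, 0.157, 0.001], [0.157, -0.988, -0.001], [0.001, 0.002, -1.0]]
contact_force: [0.0, -0.1, -0.6]
opening: 60.9
grasp_force: 30.0
clock: 24.85
ee_pos: [448.2, -201.5, 147.3]
tcp_rot: [[0.987, 0.16, -0.001], [0.16, -0.987, 0.001], [-0.0, -0.001, -1.0]]
contact_force: [-0.4, 0.2, -1.0]
opening: 61.2
grasp_force: 30.0
```

```bash
python3 -m handwheel '[[0.07,-0.5,-1.5,0.008,0.9],[0.07,-0.5,-4,0.008,0.9],[0.07,-0.5,-6,0.008,0.9],[0.07,-0.5,-6.4,0.008,0.9],[0.07,-0.5,-6.4,0.008,0.9]]';python3 -m handwheel '[[0,0,0,0,0.9],[0,0,0,0,0.9],[0,0,0,0,0.9]]'
python3 - <<'E'
from h import *
c=cam("side");save(c,"s2.png",(310,120,410,195),8)
E
```

```text
clock: 25.35
ee_pos: [449.0, -206.4, 83.2]
tcp_rot: [[0.986, 0.169, -0.001], [0.169, -0.986, 0.001], [-0.001, -0.001, -1.0]]
contact_force: [0.4, 0.3, -0.1]
opening: 61.0
grasp_force: 30.0
clock: 25.65
ee_pos: [449.5, -207.5, 84.0]
tcp_rot: [[0.986, 0.168, 0.001], [0.168, -0.986, -0.001], [0.001, 0.001, -1.0]]
contact_force: [-0.9, -0.0, -0.5]
opening: 60.9
grasp_force: 30.0
```

View pics/s2.png

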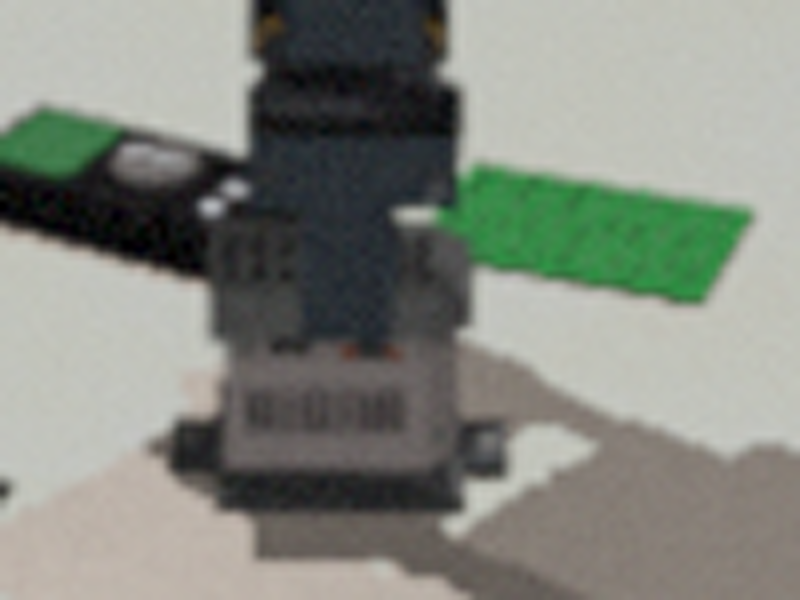

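The cover sits level and centred above the supply (cover x 210-470, supply x 222-460 in the crop). Lowering it gently.

```bash
python3 -m handwheel '[[-0.05,0.05,-0.5,0,0.9],[-0.05,0.05,-0.9,0,0.9],[-0.05,0.05,-1.2,0,0.9],[-0.05,0.05,-1.2,0,0.9],[-0.05,0.05,-1.2,0,0.9]]';python3 -m handwheel '[[0,0,-0.2,0,0.9],[0,0,-0.4,0,0.9],[0,0,-0.5,0,0.9],[0,0,-0.5,0,0.9]]'
```

```text
clock: 26.2
ee_pos: [448.6, -206.8, 71.1]
tcp_rot: [[0.986, 0.168, -0.0], [0.168, -0.986, 0.0], [-0.0, -0.0, -1.0]]
contact_force: [-0.2, 0.5, -1.4]
opening: 60.5
grasp_force: 30.0
clock: 26.6
ee_pos: [448.6, -206.8, 66.2]
tcp_rot: [[0.986, 0.168, -0.0], [0.168, -0.986, 0.0], [-0.0, -0.0, -1.0]]
contact_force: [-0.0, 0.1, -0.6]
opening: 61.0
grasp_force: 30.0
```

```bash
python3 -m handwheel '[[0,0,-0.2,0,0.9],[0,0,-0.4,0,0.9],[0,0,-0.6,0,0.9],[0,0,-0.8,0,0.9],[0,0,-0.8,0,0.9]]';python3 -m handwheel '[[0,0,-0.1,0,0.9],[0,0,-0.2,0,0.9],[0,0,-0.2,0,0.9],[0,0,-0.2,0,0.9]]'
```

```text
clock: 27.1
ee_pos: [448.5, -206.8, 58.0]
tcp_rot: [[0.986, 0.168, -0.0], [0.168, -0.986, 0.0], [-0.0, -0.0, -1.0]]
contact_force: [-0.8, -0.0, -0.5]
opening: 60.7
grasp_force: 30.0
clock: 27.5
ee_pos: [448.7, -206.9, 56.4]
tcp_rot: [[0.986, 0.168, 0.0], [0.168, -0.986, -0.0], [0.0, 0.0, -1.0]]
contact_force: [-1.0, -0.1, 3.3]
opening: 60.9
grasp_force: 30.0
```

Contact came exactly at the seated height (56.4). Release, retreat and check.

```bash
python3 -m handwheel '[[0,0,0,0,0.2],[0,0,0,0,0],[0,0,0,0,0],[0,0,0,0,0],[0,0,4,0,0]]';python3 -m handwheel '[[0,0,4,0,0],[-1,0,8,0,0],[-3.3,-0.5,13,0,0],[-3.3,-0.5,13,0,0],[-3.3,-0.5,13,0,0]]'
python3 - <<'E'
from h import *
c=cam("wrist");np.savez("w7.npz",**c)
d=cam("side")
a=cv2.resize(c["image"][60:210,220:420],(533,400));b=cv2.resize(d["image"][100:250,230:330+100],(533,400))
cv2.imwrite("pics/end.png",cv2.resize(np.hstack([a,b])[:,:,::-1],(800,300)));print(ctrl.get_state()["ee_pos"],ctrl.get_state()["opening"])
E
```

```text
clock: 28.0
ee_pos: [446.7, -205.8, 93.5]
tcp_rot: [[0.986, 0.168, -0.006], [0.168, -0.986, 0.004], [-0.005, -0.005, -1.0]]
contact_force: [0.6, -0.3, 1.0]
opening: 91.2
grasp_force: 0.0
clock: 28.5
ee_pos: [415.8, -212.3, 227.5]
tcp_rot: [[0.986, 0.167, 0.002], [0.167, -0.986, -0.002], [0.002, 0.002, -1.0]]
contact_force: [1.1, -0.2, -0.9]
opening: 91.6
grasp_force: 0.0
[ 415.49025514 -211.67063761  225.51044552] 91.45702577618022
```

View pics/end.png

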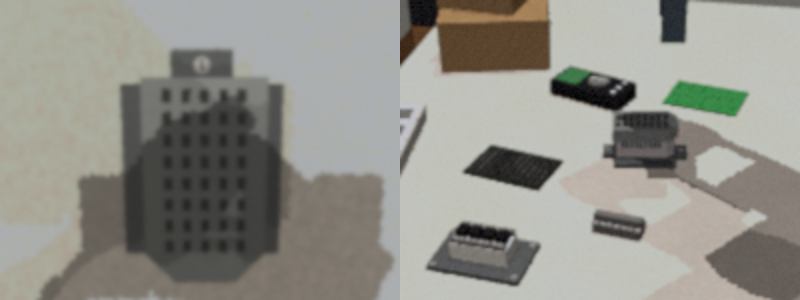

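The cover is seated square on the supply at (203,180), cut corner over cut corner. The relay module stands centred on the plain plate at (482,245), and the multimeter and terminal block are where they were.

```bash
python3 -m handwheel '[[0,0,0,0,0],[0,0,0,0,0],[0,0,0,0,0]]' | head -1; python3 -c "from cell import ctrl;print(ctrl.sign_off())"
```

```text
clock: 28.9
the job is handed in; nothing more can be done
None
```

The job is done and handed in at 28.9 s: the relay module and power supply are swapped, each measured about 1 mm off its plate's centre and square, and the cover is fully down on the supply with its cut corners matching.

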